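# Mount the terracotta head study in the post holder

### The arm

A 6-joint arm with a two-finger parallel gripper is mounted at the origin on the work surface. World frame = base frame: x ahead of the robot, y to its left, z up, the work surface at z = 0. Lengths are in m, angles in rad, forces in N, time in s.
With the tool pointing down it reaches from about 0.375 to 0.9 m from the base axis. Payload 3.1 kg.
Tool frame: the origin (TCP) lies at the centre of the arm's flange, where the gripper is bolted on; the fingertips stand 182 mm ahead of it and the grasp point (between the pads) lies 164 mm ahead of it; z points along the fingers, y is the line along which they close (so a half turn about z gives the same grasp; the last joint's range is limited). The gripper opens to 87 mm and grips with 3 to 60 N. Pads are 19 mm wide; open, the fingers measure 117 mm over their backs; the gripper's body (75 mm by 190 mm) begins 51 mm behind the grasp point.
Start: joints at [-1.313, 0.527, 1.433, -0, 1.181, -0.178], TCP at [0.264, -0.567, 0.405] pointing down, gripper open.
Joint ranges: [-3.08, 3.08], [-0.75, 2.2], [0.22, 2.44], [-1.43, 4.57], [0, 2.65], [-2.85, 2.85]. Speed limits (rad/s): [2.79, 2.79, 3.14, 3.14, 3.14, 3.14].

### API

Orientations are given as a unit quaternion [x, y, z, w].
In Python, from rig import * gives the robot as it stands.
- The arm moves only by the tool move_arm, never from a script. Its argument "commands" is a list that holds one entry, the list of rows, each a list of 6 numbers: the shift along the tool's x, y, z in units of 40 mm (1.0 is 40 mm), then the turn, a rotation vector about the tool's x, y, z in rad. A call has 1 to 12 rows; each row is the pose to reach, as a shift and turn from the pose commanded when the call began, along the tool's axes at that moment; what a row does not reach only later rows make up. A row lasts 1/8 s, in which the tool goes at most 62.5 mm and 10.7 degrees, less where a joint would pass 70% of its speed; a pose out of reach is approached as far as the arm can. A call with a gripper value outside its range is refused whole. "claw" is the closure, from -1 (fully open) to 1 (shut), so that 0 is half open, set as the call begins (left out, the last holds). The fingers move at their own pace and stop on an object; "squeeze" is the grip in N (left out, the last holds). Time passes only in rows, so rows that repeat a pose let the fingers close. It gives the time, the measured TCP pose, the force, the opening and the grip force at its end, in the units of the state.
- get_obs(): the state, without advancing time (a new reading comes with each control period).
- camera(name): name is "scene" or "top" or "wrist"; returns a dict with "pixels" (400x640x3 uint8, blue, green, red), "range_z" (400x640 float32, m along the optical axis (not along the pixel's ray), 0 where there is no reading), "camera_matrix" (3x3 intrinsics, pixels), "extrinsics" (4x4, takes a point from world to camera coordinates). Camera axes: x right, y up, looking along -z (the intrinsics and any distortion apply to the point x, -y, -z); pixel columns grow to the right and rows downward; lengths in m; the calibration is good to about 2 mm. The wrist camera is an equidistant fisheye: a pixel r from the principal point sees the ray r / f radians off the axis. A picture is of the moment at which its call begins.
- hand_in(): hands the job in; it is judged then, once.
The state is a dict: "time": time; "q": joint angles; "joint_velocities": joint speeds; "joint_torque": joint torques, N m; "position": TCP position; "tool_rot": TCP orientation; "ft_force": force on the tool from outside, world axes, zero at the start; "moment": the same for the moment, N m; "grip_width": finger opening in m; "grip_force": force on a finger pad.
Only numpy, scipy, OpenCV 4.12 (cv2) and the standard library are available. Lean on these libraries where they do the work, as an engineer would, in place of code of your own. Each camera call takes 0.05 s, during which the arm holds its last target. There are 200 camera calls.

### The job

Take the terracotta-coloured head study out of the wooden rack and mount it upright in the green post holder: push its metal post down past the side spring plunger until it is fully home, with its metal collar resting on the holder's rim. Then let go.

Things in the scene. Friction and masses are not known exactly. Their poses are not given: they have to be found in the camera images.
- terracotta_head: Terracotta (brick-red) head study on a metal post, upright in the rack, 0.14-0.26 kg. Origin: post axis, underside of a metal collar (54 mm wide, 8 thick) on the rack; z up. Above: square terracotta plinth 38 x 38 mm, sides along x and y, from 8 to 44 mm (grip its x faces, 38 mm up), then a head 29 wide, top at 82, face to -x. Below: post 16 mm thick, 60 long, last 14 tapering to 4.
- rack: Fixed wooden block 85 (x) by 320 (y) by 60 mm high, origin at the centre of its underside, z up. Three 24 mm through holes along its y axis at -112, 0, 112 mm hold, in any order, the terracotta head, a white plaster head and a grey stone bird on like plinths and posts, all 80 mm tall above the rack.
- holder_mouth (a point): Fixed green post holder, 64 mm square on a dark round base 150 mm wide. Point: centre of the steel funnel's rim, on the bore axis, 75 mm above the table; z up, x towards the plunger's red knob (72 to 86 mm out). Funnel 40 mm wide at the rim, narrowing over 20 mm to a 21 mm bore, 67 mm deep below the rim.
- plunger (a joint): Round-nosed spring plunger entering the bore from the side, axis 39 mm below the rim. Value: how far it is pushed back, m; 0 in an empty bore, 0.003 to 0.010 beside a post, 0.014 at most. Spring 8 N, plus 1 N per mm. A post stops on it: press the last 20 mm with 10 to 20 N until the collar meets the rim; it then grips the post 2 to 3 mm off axis.
Not all that is in view belongs to the job. What is shaped like the part that bears holder_mouth but pink or yellow is not meant.

How it is judged:
On the way, in this order (a step that is already met when the one before it is completed fails the run):
1. the terracotta head is lifted out of the rack (distance of terracotta_head from where it was at the start of the episode above 0.06 m and height (world z) of terracotta_head above 0.115 m), for 0.1 s.
2. its post, in the holder's bore, has pushed the spring plunger back (value of joint plunger above 0.002 m and horizontal distance between terracotta_head and holder_mouth below 0.015 m and height (world z) of terracotta_head below 0.115 m), for 0.1 s.
At the end, for the whole second after the job is handed in: The terracotta head stands released and at rest in the holder: collar within 7 mm of the rim, on the bore's axis within 12 mm, upright within 10 degrees, and the plunger pushed back by more than 2 mm, pressing on the post (z of terracotta_head in the frame of holder_mouth between -0.007 and 0.007 m and horizontal distance between terracotta_head and holder_mouth below 0.012 m and angle between terracotta_head's own z axis and vertical below 0.17 rad and value of joint plunger above 0.002 m and linear speed of terracotta_head below 0.02 m/s); the robot touches nothing.
It also fails if it takes over 46 s, if anything falls off the work surface, if the arm or the gripper's body presses on something with over 40 N, if the wrist force passes 120 N, or if a joint passes its speed limit or range.

## Working session

There is one attempt and no reset: what is moved stays moved. The work goes in short steps, Python scripts to look and compute and a tool call to move; the robot and the scene stay as the last step left them, time stands still between calls to the robot, and variables do not carry over. Pictures are saved under pics/ and viewed, at most 10 in all, crops included, and the job is handed in when it is done.

Besides the shell and the picture viewer there is one more tool, called after "Emit:" as name([rows], argument=value, ...), one row to a line, values as JSON. move_arm: Moves the arm, as the interface text tells. Its arguments: {"type":"object","properties":{"commands":{"type":"array","items":{"type":"array","items":{"type":"array","items":{"type":"number"}}}},"claw":{"type":"number"},"squeeze":{"type":"number"}},"required":["commands"]}

```bash
mkdir -p pics; cat > h.py <<'E'
from rig import *
import numpy as np, cv2
def pts(c):
    K=c["camera_matrix"];z=c["range_z"];v,u=np.mgrid[:400,:640]
    P=np.stack([(u-K[0,2])/K[0,0]*z,-(v-K[1,2])/K[1,1]*z,-z,np.ones_like(z)],-1)
    return (P@np.linalg.inv(c["extrinsics"]).T)[...,:3]
E
python3 - <<'E'
from h import *
o=get_obs();print(o)
a=camera("scene");b=camera("top")
np.savez("a.npz",**a);np.savez("b.npz",**b)
cv2.imwrite("pics/s.png",a["pixels"]);cv2.imwrite("pics/t.png",b["pixels"])
print(b["camera_matrix"],b["extrinsics"],a["extrinsics"],(b["range_z"]>0).mean())
E
```

```text
{'time': 0.0, 'q': array([-1.31346573e+00,  5.28455403e-01,  1.43391245e+00, -1.68859035e-05,
        1.18140859e+00, -1.78523830e-01]), 'joint_velocities': array([-1.22537466e-03,  2.67060333e-04,  2.62377264e-06,  5.71413404e-04,
       -3.07185137e-04,  9.95288415e-05]), 'joint_torque': array([ 1.17744976e-04, -4.40041673e+01, -1.76595676e+01,  6.34273910e-02,
        5.80690254e-02, -1.61690405e-04]), 'position': array([ 0.26378626, -0.56621795,  0.4037746 ]), 'tool_rot': array([ 9.76346419e-01,  2.16209337e-01, -5.08144349e-05, -1.09073608e-03]), 'ft_force': array([ 0.94880228,  0.71337744, -0.09122954]), 'moment': array([-0.01348288,  0.01893091, -0.01851471]), 'grip_force': 0.0, 'grip_width': 0.08696558176765765}
[[465.14127868   0.         318.51927386]
 [  0.         465.14127868 199.25679118]
 [  0.           0.           1.        ]] [[ 0.00280212 -0.99990471  0.01351725 -0.03637303]
 [ 0.99805907  0.00363737  0.06216802 -0.47448921]
 [-0.06221127  0.01331681  0.99797416 -1.17532632]
 [ 0.          0.          0.          1.        ]] [[-0.76694678  0.64150588  0.01621251  0.35868809]
 [-0.40044462 -0.49818427  0.76906212  0.11294046]
 [ 0.50143469  0.5833375   0.6389684  -1.0195481 ]
 [ 0.          0.          0.          1.        ]] 0.9960078125
```

View pics/s.png

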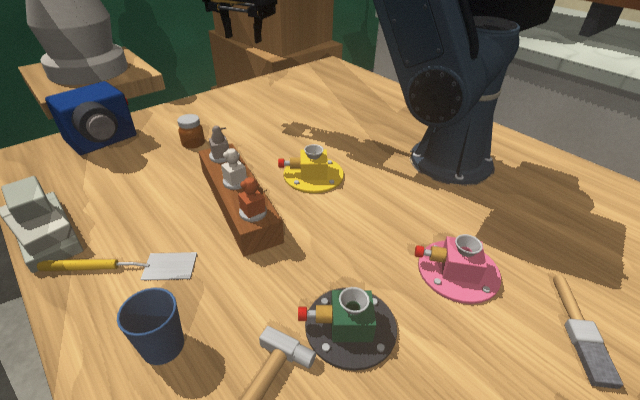

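View pics/t.png

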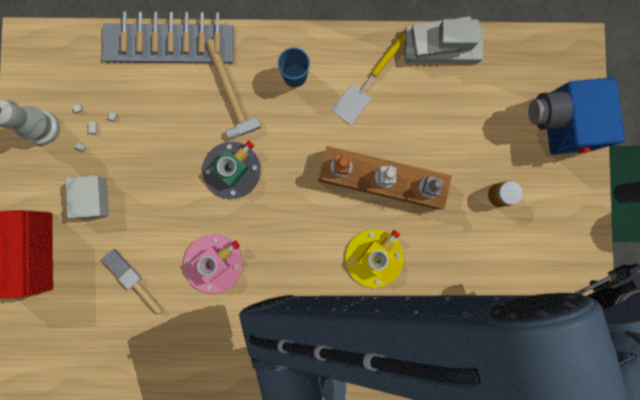

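The scene view shows the terracotta head at (252,200) on the rack's near end, and the green holder with its funnel at (353,300). In the top view they are at (342,165) and (228,168).

```bash
python3 - <<'E'
from h import *
for n in "ab":
    c=dict(np.load(n+".npz"));P=pts(c);hsv=cv2.cvtColor(c["pixels"],cv2.COLOR_BGR2HSV);H,S,V=[hsv[...,i].astype(int) for i in range(3)]
    z=P[...,2]
    t=P[(z<-0.0+0.01)&(z>-.02)]
    cx=(342,165) if n=="b" else (252,205)
    g=(228,168) if n=="b" else (353,300)
    v,u=np.mgrid[:400,:640]
    near=lambda q,r:(abs(u-q[0])<r)&(abs(v-q[1])<r)
    print(n,"table z",np.median(t[:,2]))
    ter=near(cx,30)&((H<10)|(H>175))&(S>150)&(z>.065)
    rk=near((385,178) if n=="b" else (240,195),90)&(abs(z-.06)<.006)&(H<20)&(S>90)
    for nm,m in(("ter",ter),("rack",rk)):
        Q=P[m];r=cv2.minAreaRect(Q[:,:2].astype(np.float32));print(nm,m.sum(),r,Q.mean(0),Q.min(0),Q.max(0))
    for lo,hi in((.07,.09),(.09,.107),(.107,.135),(.135,.16)):
        Q=P[ter&(z>lo)&(z<hi)]
        if len(Q)>5: print(lo,len(Q),cv2.minAreaRect(Q[:,:2].astype(np.float32)),Q.mean(0))
    rim=near(g,30)&(S<70)&(abs(z-.075)<.006)
    Q=P[rim];print("rim",len(Q),cv2.minEnclosingCircle(Q[:,:2].astype(np.float32)),Q.mean(0))
    red=near(g,65)&((H<6)|(H>174))&(S>180)&(z<.07)&(z>.015)
    Q=P[red];print("knob",len(Q),Q.mean(0))
    base=near(g,70)&(z>.004)&(z<.025)&(V<90)
    Q=P[base];print("base",len(Q),cv2.minEnclosingCircle(Q[:,:2].astype(np.float32)))
    k=P[near(g,45)&(H>55)&(H<95)&(S>80)&(z>.045)]
    print("green",len(k),cv2.minAreaRect(k[:,:2].astype(np.float32)))
    cv2.imwrite("pics/%s_ter.png"%n,cv2.resize(np.where(ter[...,None],c["pixels"],c["pixels"]//3)[cx[1]-40:cx[1]+40,cx[0]-50:cx[0]+50],None,fx=4,fy=4))
E
```

```text
a table z 0.0005392712052564308
ter 151 ((0.5564867854118347, -0.08678382635116577), (0.03560486063361168, 0.03721463680267334), 83.89958190917969) [ 0.56365705 -0.08369103  0.1120043 ] [ 0.53762676 -0.10537641  0.07148001] [ 0.57582082 -0.06919067  0.14287099]
rack 1830 ((0.4344463646411896, -0.24988126754760742), (0.4634316861629486, 0.26261624693870544), 78.67372131347656) [ 0.55098211 -0.15922889  0.05990174] [ 0.31767001 -0.50274434  0.05406364] [ 0.60803904 -0.03241151  0.06308049]
0.07 21 ((0.5658695697784424, -0.07769409567117691), (0.01817804016172886, 0.04152626544237137), 44.409786224365234) [ 0.56670222 -0.07963294  0.08030262]
0.09 71 ((0.556377112865448, -0.08675637096166611), (0.0355866514146328, 0.0369490385055542), 83.55192565917969) [ 0.5645309  -0.08456111  0.10266731]
0.107 21 ((0.5603342652320862, -0.08255748450756073), (0.012479583732783794, 0.028931906446814537), 58.108516693115234) [ 0.56302913 -0.08182457  0.12553866]
0.135 38 ((0.560430109500885, -0.08490262925624847), (0.018543124198913574, 0.018063565716147423), 24.577844619750977) [ 0.56068848 -0.08533943
[... 791 characters left out ...]
6  0.0540171 ] [ 0.6044033  -0.03288428  0.06591729]
0.09 7 ((0.5480707287788391, -0.08177316188812256), (0.03640991076827049, 0.02388906665146351), 57.88256072998047) [ 0.54901143 -0.08357415  0.10303487]
0.135 6 ((0.5485822558403015, -0.08102526515722275), (0.01486988551914692, 0.0037891436368227005), 38.0947265625) [ 0.54938027 -0.08098905  0.13786806]
rim 134 ((0.5506696701049805, 0.19121772050857544), 0.02325739711523056) [0.55153074 0.1933616  0.07427012]
knob 29 [0.61052016 0.13942444 0.04641011]
base 1425 ((0.5494682192802429, 0.19116711616516113), 0.07353786379098892)
green 330 ((0.47913095355033875, 0.10424624383449554), (0.2901083827018738, 0.06333056092262268), 50.42905044555664)
```

```bash
cat >> h.py <<'E'
from scipy.spatial.transform import Rotation as Rn
def row(p,yaw):
    """yaw: world angle of tool y, deg, tool pointing down (mod 180, nearest)"""
    o=get_obs();R=Rn.from_quat(o["tool_rot"]);best=None
    for k in(0,180):
        a=np.radians(yaw+k);y=np.array([np.cos(a),np.sin(a),0]);z=np.array([0,0,-1.]);
        T=Rn.from_matrix(np.stack([np.cross(y,z),y,z],1));rv=(R.inv()*T).as_rotvec()
        if best is None or np.linalg.norm(rv)<np.linalg.norm(best):best=rv
    s=R.inv().apply(np.array(p)-o["position"])/.04
    print("row",np.round(s,3),np.round(best,3),"pos",o["position"],"F",o["ft_force"],"w",o["grip_width"],"t",o["time"])
E
python3 -c "
from h import *
row([.553,-.089,.36],-13)"
```

```text
row [11.591 -7.762  1.116] [-0.002 -0.001 -0.908] pos [ 0.26377318 -0.56627879  0.40388097] F [-0.01263796 -0.43448353 -0.18298626] w 0.08706435769790812 t 0.1
```

Emit:
move_arm([
  [[11.59,-7.76,1.1,0,0,-0.908],[11.59,-7.76,1.1,0,0,-0.908],[11.59,-7.76,1.1,0,0,-0.908],[11.59,-7.76,1.1,0,0,-0.908],[11.59,-7.76,1.1,0,0,-0.908],[11.59,-7.76,1.1,0,0,-0.908],[11.59,-7.76,1.1,0,0,-0.908],[11.59,-7.76,1.1,0,0,-0.908],[11.59,-7.76,1.1,0,0,-0.908],[11.59,-7.76,1.1,0,0,-0.908],[11.59,-7.76,1.1,0,0,-0.908],[11.59,-7.76,1.1,0,0,-0.908]],
], claw=-1, squeeze=40)

```text
time: 1.6
position: [0.5525, -0.0907, 0.3607]
tool_rot: [0.783, 0.622, -0.0, -0.0]
ft_force: [0.6, 0.5, 0.3]
grip_width: 0.0872
grip_force: 0.0
```

```bash
python3 - <<'E'
from h import *
c=camera("wrist");np.savez("w.npz",**c);cv2.imwrite("pics/w.png",c["pixels"]);row([.553,-.089,.262],-13)
print(c["camera_matrix"],c["extrinsics"])
E
```

```text
row [4.90e-02 1.00e-03 2.47e+00] [-0.     0.    -0.002] pos [ 0.55256163 -0.09089002  0.3608003 ] F [-0.13415749 -0.51736146  0.24781938] w 0.08700590571727826 t 1.65
[[309.70691629   0.         320.96991958]
 [  0.         309.70691629 203.6014785 ]
 [  0.           0.           1.        ]] [[ 0.97412316 -0.22601556 -0.00101475 -0.55828714]
 [ 0.21828979  0.94197024 -0.25503261 -0.01521131]
 [ 0.05859721  0.24821166  0.96693192 -0.35746617]
 [ 0.          0.          0.          1.        ]]
```

View pics/w.png

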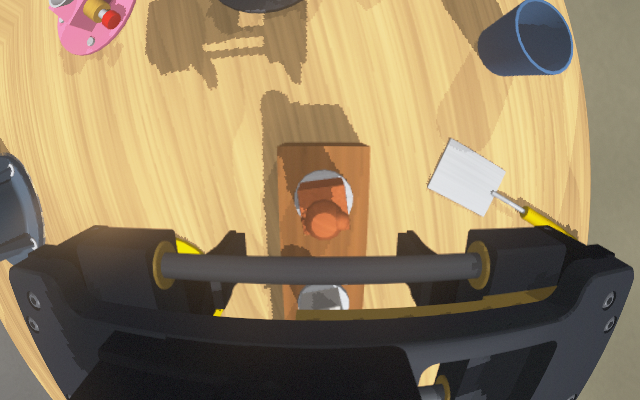

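The wrist view shows the terracotta head at (325,215), with the collar around (325,195), the plinth turned a few degrees from the rack, and the fingers straddling it.

```bash
cat >> h.py <<'E'
def wpts(c):
    K=c["camera_matrix"];z=c["range_z"];v,u=np.mgrid[:400,:640]
    x=(u-K[0,2])/K[0,0];y=(v-K[1,2])/K[1,1];r=np.hypot(x,y)+1e-9;s=np.tan(np.minimum(r,1.5))/r
    P=np.stack([x*s*z,-y*s*z,-z,np.ones_like(z)],-1)
    return (P@np.linalg.inv(c["extrinsics"]).T)[...,:3]
E
python3 - <<'E'
from h import *
c=dict(np.load("w.npz"));P=wpts(c);hsv=cv2.cvtColor(c["pixels"],cv2.COLOR_BGR2HSV);H,S,V=[hsv[...,i].astype(int) for i in range(3)]
v,u=np.mgrid[:400,:640];z=P[...,2];n=(abs(u-325)<40)&(abs(v-200)<45)
ter=n&(S>120)&(z>.075)
for lo,hi in((.075,.098),(.099,.106),(.106,.135),(.135,.15)):
    Q=P[ter&(z>lo)&(z<hi)]
    if len(Q)>4: print(lo,len(Q),cv2.minAreaRect(Q[:,:2].astype(np.float32)),Q.mean(0))
Q=P[ter&(z>.075)&(z<.098)][:,:2];l=cv2.fitLine(Q.astype(np.float32),cv2.DIST_HUBER,0,.01,.01).ravel();print("front face",l,np.degrees(np.arctan2(l[1],l[0])))
Q=P[n&(abs(z-.068)<.003)&(S<90)];print("collar",len(Q),cv2.minEnclosingCircle(Q[:,:2].astype(np.float32)))
A=np.c_[2*Q[:,:2],np.ones(len(Q))]
q=P[(abs(u-325)<60)&(abs(v-190)<60)&(abs(z-.06)<.004)&(S>90)];print("rack z",np.median(q[:,2]))
E
```

```text
0.075 207 ((0.556169331073761, -0.07083193957805634), (0.0014662353787571192, 0.03607906401157379), 84.71670532226562) [ 0.55626702 -0.0707928   0.08746945]
0.099 895 ((0.5542622208595276, -0.08917666971683502), (0.03830527141690254, 0.03769325092434883), 84.75455474853516) [ 0.55605401 -0.07902723  0.10436194]
0.106 350 ((0.5540928244590759, -0.08835536241531372), (0.0307956263422966, 0.0320548415184021), 74.54367065429688) [ 0.55194605 -0.08289477  0.13054186]
0.135 1091 ((0.5560584664344788, -0.08845295757055283), (0.028587792068719864, 0.025790642946958542), 25.206695556640625) [ 0.55629257 -0.08808709  0.13971178]
front face [ 0.9958495  -0.0910151   0.556267   -0.07079279] -5.2220078
collar 546 ((0.554408073425293, -0.0893876776099205), 0.027193080633878708)
rack z 0.0606273011557765
```

```bash
python3 -c "
from h import *
row([.5543,-.0892,.262],-5.2)"
```

```text
row [0.051 0.033 2.47 ] [-0.     0.    -0.139] pos [ 0.55256163 -0.09089002  0.3608003 ] F [-0.13415749 -0.51736146  0.24781938] w 0.08700590571727826 t 1.65
```

Emit:
move_arm([
  [[0.05,0.03,0,0,0,-0.139],[0.05,0.03,0.8,0,0,-0.139],[0.05,0.03,1.6,0,0,-0.139],[0.05,0.03,2.2,0,0,-0.139],[0.05,0.03,2.47,0,0,-0.139],[0.05,0.03,2.47,0,0,-0.139],[0.05,0.03,2.47,0,0,-0.139]],
])

```text
time: 2.52
position: [0.5551, -0.0883, 0.2629]
tool_rot: [0.738, 0.675, 0.0, 0.001]
ft_force: [0.4, 0.4, -0.6]
grip_width: 0.0868
grip_force: 0.0
```

Emit:
move_arm([
  [[0,0,0,0,0,0],[0,0,0,0,0,0],[0,0,0,0,0,0],[0,0,0,0,0,0],[0,0,0,0,0,0],[0,0,0,0,0,0],[0,0,0,0,0,0],[0,0,0,0,0,0]],
], claw=1, squeeze=40)

```text
time: 3.52
position: [0.5548, -0.0878, 0.2619]
tool_rot: [0.738, 0.675, 0.0, -0.0]
ft_force: [0.1, 0.7, -0.0]
grip_width: 0.0381
grip_force: 40.0
```

Emit:
move_arm([
  [[0,0,-0.5,0,0,0],[0,0,-1.2,0,0,0],[0,0,-2.0,0,0,0],[0,0,-2.8,0,0,0],[0,0,-3.0,0,0,0],[0,0,-3.0,0,0,0]],
])

```text
time: 4.28
position: [0.5544, -0.0877, 0.3816]
tool_rot: [0.738, 0.675, -0.0, -0.0]
ft_force: [0.6, -0.0, -2.2]
grip_width: 0.0378
grip_force: 40.0
```

```bash
python3 -c "
from h import *
row([.551,.191,.382],-5.2)"
```

```text
row [ 6.933 -0.698 -0.009] [-0.    -0.     0.003] pos [ 0.55443245 -0.08769245  0.38162519] F [ 0.62205797 -0.01356792 -2.19405623] w 0.037841736789304706 t 4.275
```

Emit:
move_arm([
  [[1.3,-0.1,0,0,0,0],[2.6,-0.3,0,0,0,0],[3.9,-0.5,0,0,0,0],[4.7,-0.5,0,0,0,0],[4.93,-0.5,0,0,0,0],[4.93,-0.5,0,0,0,0],[4.93,-0.5,0,0,0,0]],
])

```text
time: 5.15
position: [0.5522, 0.1093, 0.3813]
tool_rot: [0.738, 0.675, -0.001, -0.0]
ft_force: [0.5, -0.8, -2.4]
grip_width: 0.0377
grip_force: 40.0
```

```bash
python3 - <<'E'
from h import *
c=camera("wrist");np.savez("w2.npz",**c);cv2.imwrite("pics/w2.png",c["pixels"])
P=wpts(c);hsv=cv2.cvtColor(c["pixels"],cv2.COLOR_BGR2HSV);H,S,V=[hsv[...,i].astype(int) for i in range(3)]
z=P[...,2];d=np.hypot(P[...,0]-.551,P[...,1]-.191)
m=(d<.03)&(abs(z-.075)<.003)&(S<80);Q=P[m]
print("rim",len(Q),cv2.minEnclosingCircle(Q[:,:2].astype(np.float32)),np.median(Q[:,2]))
A=np.c_[2*Q[:,:2],np.ones(len(Q))];s=np.linalg.lstsq(A,(Q[:,:2]**2).sum(1),rcond=None)[0];print(s[:2],np.sqrt(s[2]+s[:2]@s[:2]))
Q=P[(d<.06)&(abs(z-.06)<.02)&(H>50)&(H<95)&(S>80)];print("green",len(Q),cv2.minAreaRect(Q[:,:2].astype(np.float32)))
x=.5543;
T=P[((H<10)|(H>175))&(S>120)&(z>.1)&(np.hypot(P[...,0]-.5525,P[...,1]-.11)<.06)]
print("ter",len(T),T.min(0),T.max(0))
row([.551,.191,.382],-5.2)
E
```

```text
rim 757 ((0.5517417788505554, 0.19030073285102844), 0.02385047823190689) 0.07504926733813178
[0.55155233 0.19032547] 0.02096023285500303
green 1026 ((0.5516288876533508, 0.19044174253940582), (0.06332667171955109, 0.06317561119794846), 50.49659729003906)
ter 320 [0.53459298 0.10381144 0.20867283] [0.57087297 0.12667944 0.26162872]
row [ 2.035 -0.214 -0.012] [-0.001  0.     0.001] pos [0.5522252  0.10914835 0.38156174] F [-0.71233418  0.27363048 -0.93924076] w 0.0376651377651371 t 5.2
```

View pics/w2.png

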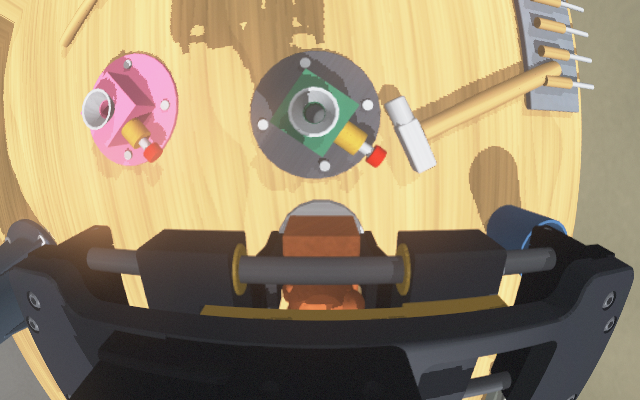

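The wrist view shows the green holder's funnel at (313,112), clear and empty, with the knob at (375,156). The terracotta head is held straight at (320,250).

```bash
python3 -c "
from h import *
row([.551,.192,.382],-5.2);row([.551,.192,.310],-5.2)"
```

```text
row [ 2.06  -0.216 -0.012] [-0.001  0.     0.001] pos [0.5522252  0.10914835 0.38156174] F [-0.71233418  0.27363048 -0.93924076] w 0.0376651377651371 t 5.2
row [ 2.061 -0.215  1.788] [-0.001  0.     0.001] pos [0.5522252  0.10914835 0.38156174] F [-0.71233418  0.27363048 -0.93924076] w 0.0376651377651371 t 5.2
```

Emit:
move_arm([
  [[1.2,-0.12,0,0,0,0],[1.9,-0.2,0,0,0,0],[2.06,-0.21,0,0,0,0],[2.06,-0.21,0,0,0,0],[2.06,-0.21,0.5,0,0,0],[2.06,-0.21,0.9,0,0,0],[2.06,-0.21,1.2,0,0,0],[2.06,-0.21,1.5,0,0,0],[2.06,-0.21,1.7,0,0,0],[2.06,-0.21,1.79,0,0,0],[2.06,-0.21,1.79,0,0,0]],
], squeeze=60)

```text
time: 6.58
position: [0.551, 0.1933, 0.3103]
tool_rot: [0.737, 0.675, -0.0, -0.0]
ft_force: [-0.2, 0.4, -1.5]
grip_width: 0.0375
grip_force: 60.0
```

Emit:
move_arm([
  [[-0.03,0,0.15,0,0,0],[-0.03,0,0.3,0,0,0],[-0.03,0,0.4,0,0,0],[-0.03,0,0.5,0,0,0],[-0.03,0,0.5,0,0,0]],
])

```text
time: 7.2
position: [0.5503, 0.1928, 0.2906]
tool_rot: [0.738, 0.675, 0.0, -0.001]
ft_force: [-2.2, 3.6, 2.1]
grip_width: 0.0375
grip_force: 60.0
```

Emit:
move_arm([
  [[0,0,0.08,0,0,0],[0,0,0.16,0,0,0],[0,0,0.22,0,0,0],[0,0,0.28,0,0,0],[0,0,0.32,0,0,0],[0,0,0.32,0,0,0]],
])

```text
time: 7.95
position: [0.5502, 0.1928, 0.2779]
tool_rot: [0.738, 0.675, 0.0, -0.001]
ft_force: [-1.9, 5.2, 3.4]
grip_width: 0.0375
grip_force: 60.0
```

Emit:
move_arm([
  [[0,0,0.02,0,0,0],[0,0,0.04,0,0,0],[0,0,0.06,0,0,0],[0,0,0.06,0,0,0],[0,0,0.06,0,0,0]],
])

```text
time: 8.57
position: [0.5501, 0.1929, 0.2769]
tool_rot: [0.738, 0.675, 0.0, -0.001]
ft_force: [-5.5, 5.1, 13.7]
grip_width: 0.0377
grip_force: 60.0
```

```bash
python3 - <<'E'
from h import *
c=camera("scene");cv2.imwrite("pics/s2.png",cv2.resize(c["pixels"][200:380,240:460],None,fx=3,fy=3))
E
```

```text
(no output)
```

View pics/s2.png

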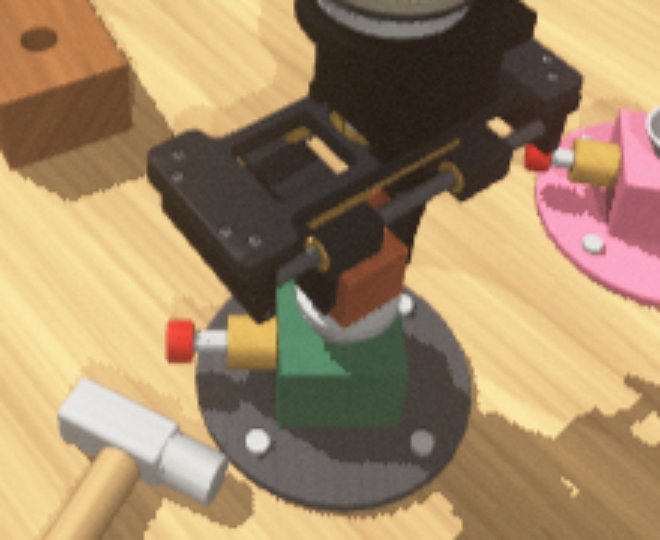

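The crop shows the collar seated on the green holder's rim at about (360,320), with no gap visible. I'll open the gripper, then retreat upward.

Emit:
move_arm([
  [[0,0,0,0,0,0],[0,0,0,0,0,0],[0,0,0,0,0,0],[0,0,0,0,0,0],[0,0,0,0,0,0],[0,0,0,0,0,0]],
], claw=-1)

```text
time: 9.38
position: [0.5509, 0.192, 0.2751]
tool_rot: [0.738, 0.675, -0.0, 0.0]
ft_force: [0.7, 0.5, -0.2]
grip_width: 0.0847
grip_force: 0.0
```

Emit:
move_arm([
  [[0,0,-0.6,0,0,0],[0,0,-1.4,0,0,0],[0,0,-2.4,0,0,0],[0,0,-3.4,0,0,0],[-2,0,-3.4,0,0,0],[-2.5,0,-3.4,0,0,0],[-2.5,0,-3.4,0,0,0]],
])

```text
time: 10.25
position: [0.5419, 0.0903, 0.4114]
tool_rot: [0.739, 0.674, -0.0, 0.0]
ft_force: [-0.5, 0.4, -0.1]
grip_width: 0.0869
grip_force: 0.0
```

```bash
python3 - <<'E'
from h import *
c=camera("wrist")
P=wpts(c);hsv=cv2.cvtColor(c["pixels"],cv2.COLOR_BGR2HSV);H,S,V=[hsv[...,i].astype(int) for i in range(3)]
z=P[...,2];d=np.hypot(P[...,0]-.551,P[...,1]-.191)
Q=P[(d<.035)&(S<80)&(z>.07)&(z<.1)];print("collar",len(Q),cv2.minEnclosingCircle(Q[:,:2].astype(np.float32)),np.percentile(Q[:,2],[10,50,90]))
Q=P[(d<.04)&(S>120)&(z>.1)];print("top z",np.percentile(Q[:,2],98),Q[Q[:,2]>.14].mean(0))
s=camera("scene");cv2.imwrite("pics/s3.png",cv2.resize(s["pixels"][200:380,240:460],None,fx=3,fy=3));print(get_obs()["time"],get_obs()["grip_width"])
E
```

```text
collar 450 ((0.5491911172866821, 0.19155824184417725), 0.02708354964852333) [0.08258423 0.08355741 0.08457945]
top z 0.39185213852718315 [0.54928664 0.19014298 0.1623175 ]
10.35 0.08676699356211297
```

View pics/s3.png

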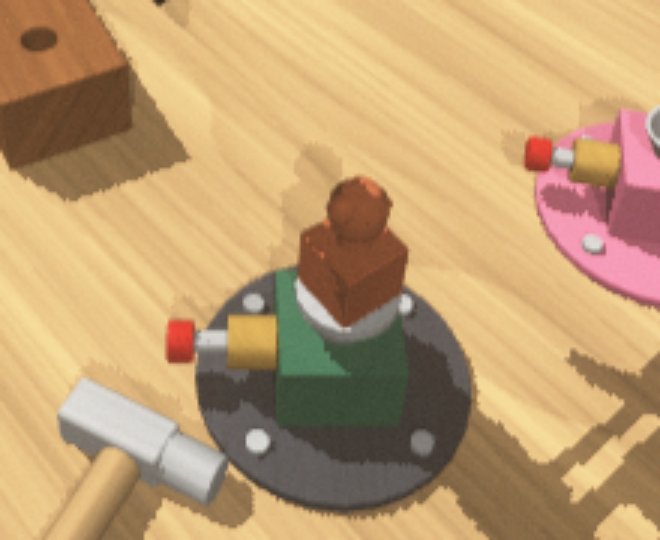

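The head stands upright and released. Its collar top is at 83.5 mm, which puts the underside on the rim, about 2.6 mm off axis.

```bash
python3 -c "
from rig import *
print(hand_in())"
```

```text
the job is handed in; nothing more can be done
None
```

The terracotta head stands upright and released in the green holder, collar on the rim and about 2.6 mm off the bore axis; I handed the job in at about 10.4 s, and no verdict was returned.

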